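Fold the marking template over onto the brake pad

TASK

The aluminium template leaf of the green marking jig has been left standing part-way up on its stiff hinge. With closed fingertips push it up and over its spine, ease it down without letting it slam, and press it until it lies flat on the other side, over the grey pad, then move clear. Do not pinch or lift anything, do not shift the jig or the pad in it, and leave everything else on the shelf where it is.

Things in the scene. Friction and masses are not known exactly. Their poses are not given: they have to be found in the camera images.
- jig: Freestanding marking jig, 2.6 kg, not fastened to the tiles: green steel base plate 130 (x) x 280 (y) x 12 mm thick, origin at the centre of its underside. Its x axis runs along the spine, z is up. The nest with the grey pad lies on the -y side; the leaf starts leaning over the +y side. Rubber rest posts, 29.5 mm high from the shelf, stand on both sides at y = +-106, x = +-40 mm; the steel nest fences are 20 mm high. Hinge lugs at x = +-59 mm rise to 40 mm.
- spine (a point): Middle of the hinge axis (spine), 32 mm above the underside of the jig. Axes as the jig's. The hinge axis is parallel to jig x; the knuckle is a 12 mm round bar.
- leaf (a joint): Angle of the leaf in rad: 0 lies flat on the jig's +y side, 1.57 stands upright, 3.14 lies flat on the -y side over the pad, where it meets a stop. Stiff friction hinge (about 0.17 N m): the leaf, about 150 g, stays at whatever angle it is left, so it needs a push of roughly 1 to 3 N at the free edge all the way round, including down. It starts part-way up, between 0.8 and 1.2.
- leaf_edge (a point): Middle of the leaf's free edge (marked by an orange strip 14 mm wide), 115 mm from the hinge axis. The leaf is an aluminium plate with six brass bushes, 100 mm along the spine, 5 mm thick, centred on the hinge axis plane. This point turns with the leaf: its x is along the spine, its y points from the spine to the free edge, its z is the leaf's normal.
- face_a: Face sheet of the leaf that is on top when the leaf angle is 0 and underneath, towards the pad, when it is 3.14; 98 x 102 mm, turns with the leaf, origin on the hinge axis.
- face_b: The leaf's other face sheet, same size: underneath at leaf angle 0 (the side to push from), on top at 3.14 (the side to press down); origin on the hinge axis.
- pad: Grey composite brake pad offcut 88 x 60 x 14 mm, loose in the shallow nest of the jig, origin at the centre of its underside. The leaf when flat clears it by about 3 mm. It is to stay there.
- nest (a point): Centre of the nest floor, on the top of the base plate (12 mm above the shelf), 55 mm from the spine on the jig's -y side. Axes as the jig's.
- tin: Bystander: screw-top tin canister of rivets, 76 mm diameter, 86 mm high, origin at the centre of its underside.
- case: Bystander: blue steel hex key case 120 x 70 x 28 mm, origin at the centre of its underside.
- gauge: Bystander: chrome sleeve gauge, a tube 44 mm diameter and 45 mm high, standing, origin at the centre of its underside.
- dish: Bystander: terracotta dish of steel clips, 84 mm diameter, 28 mm high, origin at the centre of its underside.
- offcut: Bystander: spare grey pad offcut 70 x 50 x 16 mm, origin at the centre of its underside.
- brush: Bystander: hand brush lying on the shelf, under 250 mm long and under 50 mm high, origin under its middle.

How it is judged:
On the way, in this order (a step that is already met when the one before it is completed fails the run):
1. the leaf has been pushed past upright and is still on its way down (value of joint leaf between 1.7 and 2.9 rad), for 0.1 s.
2. the leaf lies flat on the pad side (value of joint leaf above 3.07 rad), for 0.2 s.
At the end, for the whole second after the job is handed in: The leaf lies flat over the pad (within 0.07 rad, about 4 degrees, of the stop) and is still, the jig is within 20 mm of where it stood, the pad is within 10 mm of its place in the nest, and every bystander is within 30 mm of where it stood (value of joint leaf above 3.07 rad and velocity of joint leaf between -0.05 and 0.05 rad/s and distance of jig from where it was at the start of the episode below 0.02 m and distance between pad and nest below 0.01 m and distance of each of tin, case, gauge, dish, offcut, brush from where it was at the start of the episode below 0.03 m); the robot touches nothing.
It fails at once if the leaf slams (turns faster than 5 rad/s) (velocity of joint leaf above 5 rad/s).
It fails at once if the leaf is pinched: the fingers touch both of its faces at once (contact force between the fingers and face_a above 1 N and contact force between the fingers and face_b above 1 N).
It fails at once if the jig is shifted or lifted by more than 20 mm (distance of jig from where it was at the start of the episode above 0.02 m).
It fails at once if the pad is taken out of its nest (distance between pad and nest above 0.01 m).
It fails at once if a bystander is shifted, lifted or tipped (distance of any of tin, case, gauge, dish, offcut, brush from where it was at the start of the episode above 0.03 m or angle between any of tin, case, gauge, dish, offcut, brush's own z axis and vertical above 0.4 rad).
It also fails if it takes over 40 s, if anything falls off the work surface, if the arm or the gripper's body presses on something with over 40 N, if the wrist force passes 120 N, or if a joint passes its speed limit or range.

ROBOT

A 6-joint arm with a two-finger parallel gripper is mounted at the origin on the work surface. World frame = base frame: x ahead of the robot, y to its left, z up, the work surface at z = 0. Lengths are in m, angles in rad, forces in N, time in s.
With the tool pointing down it reaches from about 0.35 to 0.85 m from the base axis. Payload 8.1 kg.
Tool frame: the origin (TCP) lies between the finger pads; the fingertips stand 19 mm ahead of it and the grasp point (between the pads) is the TCP (ctrl.tip_reach is the distance from the TCP to the fingertips, in m); z points along the fingers, y is the direction in which the jaws open and shut (so a half turn about z gives the same grasp; the last joint's range is limited). The gripper opens to 93 mm and grips with 3 to 60 N. Pads are 15 mm wide; open, the fingers measure 128 mm over their backs; the gripper's body (75 mm by 188 mm) begins 65 mm behind the grasp point.
Start: joints at [-1.316, 0.13, 1.488, -0, 1.523, -0.085], TCP at [0.2, -0.566, 0.217] pointing down, gripper open.
Joint ranges: [-2.96, 2.96], [-0.89, 2.26], [0.02, 2.5], [-1.34, 4.48], [0, 2.73], [-2.66, 2.66]. Speed limits (rad/s): [2.39, 2.39, 2.79, 3.14, 3.14, 3.14].

INTERFACE

Orientations are given as a rotation vector (axis times angle).
In Python, from station import ctrl gives the robot as it stands.
- The arm moves only by the tool drive_tool, never from a script. Its argument "series" is a list of rows, each an object of numbers: "claw": the closure in counts, from 0 (fully open) to 255 (shut); "x", "y", "z": the shift along the tool's x, y, z in m; "twist": the turn about the tool's z in rad. In form: [{"claw": .., "x": .., "y": .., "z": .., "twist": ..}, ...]. A call has 1 to 8 rows; each row is the pose to reach, as a shift and turn from the pose measured when the call began, along the tool's axes at that moment; what a row does not reach only later rows make up. A row lasts 1/8 s, in which the tool goes at most 62.5 mm and 10.7 degrees, less where a joint would pass 70% of its speed; a pose out of reach is approached as far as the arm can. A call with a gripper value outside its range is refused whole. The fingers move at their own pace and stop on an object; "newtons" is the grip in N (left out, the last holds). Time passes only in rows, so rows that repeat a pose let the fingers close. It gives the time, the measured TCP pose, the force and the opening at its end, in the units of the state.
- ctrl.get_state(): the state, without advancing time (a new reading comes with each control period).
- ctrl.capture(name): name is "scene" or "top" or "wrist"; returns the picture (420x560x3 uint8, blue, green, red); there is no depth.
- ctrl.camera_info(name): a dict with "K" (3x3 intrinsics, pixels), "k1" (the pictures are not rectified: a ray, as slopes to the right and down, at radius r is drawn at 1 + k1 r^2 times it, then the intrinsics apply), "position" and "orientation" of the camera in the world; the wrist camera has in their place "mount" (4x4, takes a point from camera to tool coordinates, whose origin is the TCP and whose axes are the flange's). Camera axes: x right, y down, z forward; pixel columns grow to the right and rows downward; lengths in m; the calibration is good to about 2 mm. A picture is of the moment at which its call begins: read the wrist's pose just before it. camera_info takes no time and is no camera call.
- ctrl.close_job(): hands the job in, once; it reports no verdict.
Trained networks look in the newest picture that a camera, given by its name, has taken for a name from the list of things; names that differ only in an ending like _2 or _b are one class to them, and where a whole thing is asked for, a point or a joint stands for the part that bears it (a point fixed in the world has none). Each returns a list of dicts, best first, with "conf" (0 to 1); they miss things now and then, are a little off and sometimes report something else, mostly with a low value. They report only what shows in the picture. A call takes as long as a camera call.
- ctrl.look_for(camera, query): "location" ([x, y, z] in m, in world coordinates, good to about 4 mm: the middle of the surface that is visible of it).
- ctrl.place_of(camera, query): "location" ([x, y, z] in m, in world coordinates, good to about 4 mm: a listed point, or the origin of a listed thing).
The state is a dict: "time": time; "joint_positions": joint angles; "joint_velocities": joint speeds; "effort": joint torques, N m; "eef_pos": TCP position; "eef_rot": TCP orientation; "ft_force": force on the tool from outside, world axes, zero at the start; "ft_torque": the same for the moment, N m; "gripper_width": finger opening in m.
Only numpy, scipy, OpenCV 4.12 (cv2) and the standard library are available. Lean on these libraries where they do the work, as an engineer would, in place of code of your own. Each camera call takes 0.05 s, during which the arm holds its last target.

## Working session

There is one attempt and no reset: what is moved stays moved. The work goes in short steps, Python scripts to look and compute and a tool call to move; the robot and the scene stay as the last step left them, time stands still between calls to the robot, and variables do not carry over. Pictures are saved under pics/ and viewed, and the job is handed in when it is done.

Besides the shell and the picture viewer there is one more tool, called after "Request:" by a JSON object that holds its "api" and its "payload", one argument or row to a line. drive_tool: Moves the arm, as the interface text tells. Its arguments: {"type":"object","properties":{"series":{"type":"array"},"newtons":{"type":"number"}},"required":["series"]}

```bash
ls; mkdir -p pics; python3 - <<'E'
from station import ctrl
import cv2, numpy as np
s=ctrl.get_state(); print({k:np.round(v,4).tolist() for k,v in s.items()}, ctrl.tip_reach)
for n in ("scene","top"):
    im=ctrl.capture(n); cv2.imwrite(f"pics/{n}0.png",im)
    for q in ("jig","leaf_edge","spine","nest","pad"):
        r=ctrl.place_of(n,q); print(n,q,[(np.round(d["location"],3).tolist(),round(d["conf"],2)) for d in r[:2]])
    i=ctrl.camera_info(n); print(np.round(i["K"],1).tolist(),i["k1"],i["position"],i["orientation"])
E
```

```text
pics
{'time': 0.0, 'joint_positions': [-1.3164, 0.1312, 1.4893, -0.0, 1.523, -0.0854], 'joint_velocities': [0.0003, -0.0001, 0.0011, 0.0001, 0.0006, 0.0008], 'effort': [0.0005, -55.9841, -49.1752, 0.0769, 0.0353, -0.0001], 'eef_pos': [0.1999, -0.5651, 0.2161], 'eef_rot': [-3.0946, -0.5309, 0.0003], 'ft_force': [0.4134, -0.0747, 0.0388], 'ft_torque': [0.0352, -0.008, -0.027], 'gripper_width': 0.0929} 0.019
scene jig [([0.552, -0.014, -0.001], 0.56), ([0.556, -0.07, 0.011], 0.39)]
scene leaf_edge [([0.549, 0.054, 0.127], 0.57)]
scene spine [([0.552, -0.017, 0.033], 0.92)]
scene nest [([0.553, -0.069, 0.011], 0.6), ([0.627, -0.437, 0.001], 0.28)]
scene pad [([0.556, -0.07, 0.01], 0.97)]
[[396.3, 0.0, 275.0], [0.0, 396.3, 211.5], [0.0, 0.0, 1.0]] 0.015299660825509083 [ 1.04780894 -0.20389029  0.86115538] [-2.24640135 -1.4386987   0.38346221]
top jig [([0.549, -0.012, -0.002], 0.95)]
top leaf_edge [([0.778, -0.151, 0.001], 0.28)]
top spine [([0.55, -0.014, 0.036], 0.8)]
top nest [([0.551, -0.07, 0.013], 0.84), ([0.549, -0.02, 0.03], 0.69)]
top pad [([0.555, -0.07, 0.012], 0.87), ([0.553, -0.016, -0.003], 0.61)]
[[493.4, 0.0, 283.1], [0.0, 493.4, 213.2], [0.0, 0.0, 1.0]] -0.04395814985474254 [ 0.49740178 -0.00327898  1.22987106] [-2.19180057  2.17298664 -0.10454694]
```

View pics/scene0.png

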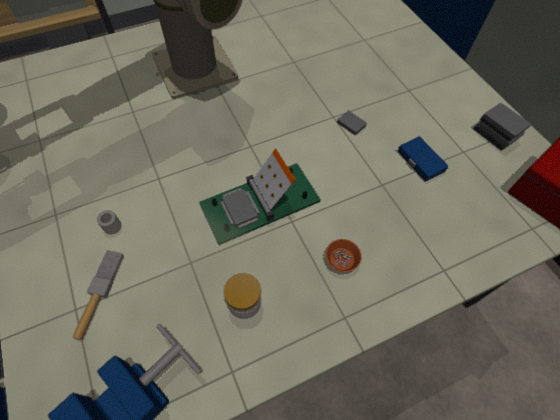

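View pics/top0.png

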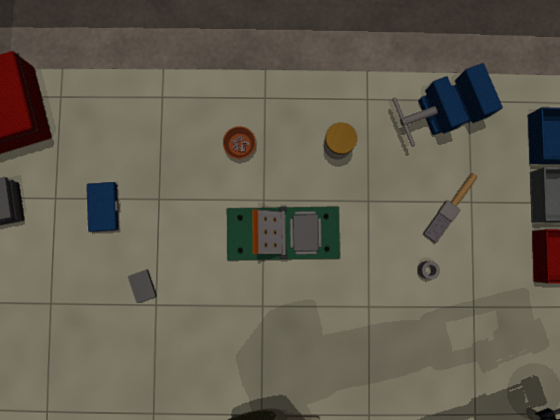

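```bash
python3 - <<'E'
from station import ctrl
import cv2, numpy as np
for n in ("scene","top"):
    if n=="scene": ctrl.capture(n)
    for q in ("tin","case","gauge","dish","offcut","brush"):
        r=ctrl.place_of(n,q); print(n,q,[(np.round(d["location"],3).tolist(),round(d["conf"],2)) for d in r[:1]])
print(ctrl.get_state()["time"])
E
```

```text
scene tin [([0.776, -0.15, -0.003], 0.88)]
scene case [([0.615, 0.43, -0.001], 0.57)]
scene gauge [([0.461, -0.369, 0.002], 0.8)]
scene dish [([0.778, 0.097, -0.0], 0.56)]
scene offcut [([0.424, 0.328, 0.002], 0.64)]
scene brush [([0.625, -0.436, -0.002], 0.73)]
top tin [([0.782, -0.15, 0.0], 0.77)]
top case [([0.617, 0.434, -0.003], 0.97)]
top gauge [([0.462, -0.372, -0.002], 0.67)]
top dish [([0.777, 0.095, 0.0], 0.78)]
top offcut [([0.416, 0.331, -0.002], 0.7)]
top brush [([0.624, -0.437, -0.002], 0.82)]
1.25
```

The top view shows the green jig at pixels (228–340, 207–260), with its leaf on the left, leaning to world +y with the orange edge at x≈256. The pad is on the right at about (306, 232). The network locations give a leaf angle of about 0.93 rad. Next I'll measure the jig's yaw and write a move helper.

```bash
cat > h.py <<'E'
from station import ctrl
import cv2, numpy as np
from scipy.spatial.transform import Rotation as R
def pix2plane(n,uv,z):
    i=ctrl.camera_info(n);K=np.array(i["K"]);k=i["k1"]
    p=cv2.undistortPoints(np.array(uv,float).reshape(-1,1,2),K,np.array([k,0,0,0.])).reshape(-1,2)
    M=R.from_rotvec(i["orientation"]) ; d=M.apply(np.c_[p,np.ones(len(p))]); o=np.array(i["position"])
    return o+d*((z-o[2])/d[:,2])[:,None]
def rows(targets,yaw=None):
    s=ctrl.get_state();r=R.from_rotvec(s["eef_rot"]);p=np.array(s["eef_pos"])
    print("t",s["time"],"p",np.round(p,4),"F",np.round(s["ft_force"],1),"toolx",np.round(r.as_matrix()[:,0],3),"z",np.round(r.as_matrix()[:,2],3))
    for t in targets: print(np.round(t,3),"->",np.round(r.inv().apply(np.array(t)-p),3).tolist())
E
python3 - <<'E'
from h import *
im=cv2.imread("pics/top0.png"); hsv=cv2.cvtColor(im,cv2.COLOR_BGR2HSV)
m=cv2.inRange(hsv,(60,100,30),(95,255,255)); m[:, :200]=0; m[:,360:]=0; m[:190]=0; m[280:]=0
ys,xs=np.nonzero(m); w=pix2plane("top",np.c_[xs,ys],0.012)
c=cv2.minAreaRect(w[:,:2].astype(np.float32)); print(c, cv2.boxPoints(c))
o=cv2.inRange(hsv,(5,150,100),(20,255,255)); o[:200]=0;o[270:]=0; o[:,:220]=0;o[:,300:]=0
ys,xs=np.nonzero(o); print("orange",len(xs),pix2plane("top",[[xs.mean(),ys.mean()]],0.124), pix2plane("top",[[xs.min(),ys.mean()],[xs.max(),ys.mean()]],0.124))
rows([[.55,.115,.22]])
E
```

```text
((0.5533626675605774, -0.014540255069732666), (0.12600886821746826, 0.27574801445007324), 1.4115281105041504) [[ 0.4869811   0.1217399 ]
 [ 0.49377364 -0.15392444]
 [ 0.61974424 -0.1508204 ]
 [ 0.6129517   0.12484393]]
orange 115 [[0.55101009 0.05121446 0.124     ]] [[0.55099262 0.05318255 0.124     ]
 [0.5510324  0.04870073 0.124     ]]
t 1.25 p [ 0.2    -0.5657  0.2172] F [ 0.  -0.3 -0.5] toolx [ 0.943  0.333 -0.   ] z [-0. -0. -1.]
[0.55  0.115 0.22 ] -> [0.557, -0.525, -0.003]
```

Request:
{"api": "drive_tool", "payload": {
  "series": [
    {"claw": 255, "x": 0.04, "y": -0.038, "z": 0, "twist": -0.16},
    {"claw": 255, "x": 0.08, "y": -0.075, "z": 0, "twist": -0.32},
    {"claw": 255, "x": 0.12, "y": -0.113, "z": 0, "twist": -0.48},
    {"claw": 255, "x": 0.16, "y": -0.151, "z": 0, "twist": -0.64},
    {"claw": 255, "x": 0.2, "y": -0.189, "z": 0, "twist": -0.8},
    {"claw": 255, "x": 0.24, "y": -0.226, "z": 0, "twist": -0.96},
    {"claw": 255, "x": 0.28, "y": -0.264, "z": 0, "twist": -1.1},
    {"claw": 255, "x": 0.32, "y": -0.302, "z": 0, "twist": -1.23}
  ],
  "newtons": 20
}}

```text
time: 2.25
eef_pos: [0.4017, -0.1727, 0.2175]
eef_rot: [2.217, 2.224, 0.001]
ft_force: [1.5, -0.2, 0.7]
gripper_width: 0.0174
```

```bash
python3 - <<'E'
from h import *
print(ctrl.get_state()["gripper_width"],ctrl.get_state()["joint_positions"])
rows([[.552,.115,.22]])
E
```

```text
0.017428145628915512 [-5.23457755e-01 -3.26636004e-01  1.91483540e+00  5.22525529e-05
  1.55224334e+00 -5.26700314e-01]
t 2.25 p [ 0.4017 -0.1727  0.2175] F [ 1.5 -0.2  0.7] toolx [-0.003  1.    -0.001] z [ 0.001 -0.001 -1.   ]
[0.552 0.115 0.22 ] -> [0.287, 0.151, -0.002]
```

Request:
{"api": "drive_tool", "payload": {
  "series": [
    {"claw": 255, "x": 0.05, "y": 0.026, "z": 0, "twist": 0},
    {"claw": 255, "x": 0.1, "y": 0.052, "z": 0, "twist": 0},
    {"claw": 255, "x": 0.15, "y": 0.078, "z": 0, "twist": 0},
    {"claw": 255, "x": 0.2, "y": 0.104, "z": 0, "twist": 0},
    {"claw": 255, "x": 0.245, "y": 0.13, "z": 0, "twist": 0},
    {"claw": 255, "x": 0.287, "y": 0.151, "z": 0, "twist": 0},
    {"claw": 255, "x": 0.287, "y": 0.151, "z": 0.045, "twist": 0},
    {"claw": 255, "x": 0.287, "y": 0.151, "z": 0.093, "twist": 0}
  ]
}}

```text
time: 3.25
eef_pos: [0.5528, 0.1157, 0.1242]
eef_rot: [2.214, 2.225, 0.003]
ft_force: [0.7, -0.4, -0.7]
gripper_width: 0.0004
```

```bash
python3 - <<'E'
from h import *
s=-.0145
P=[]
h=.0075
for th in [.95,1.1,1.25,1.4,1.57]:
    P.append([.552, s+.115*np.cos(th)+.0025*np.sin(th)+h, .019+np.interp(th,[.95,1.57],[.105,.117])])
for th in np.linspace(1.57,np.pi,11)[1:]:
    rho=np.interp(th,[1.57,3.14],[.085,.095])
    P.append([.552, s+rho*np.cos(th)+.0025*np.sin(th)+h, .019+.032+rho*np.sin(th)-.0025*np.cos(th)])
print(ctrl.get_state()["gripper_width"]); rows(P)
im=ctrl.capture("scene");cv2.imwrite("pics/s1.png",cv2.resize(im[100:300,150:400],None,fx=3,fy=3))
E
```

```text
0.0004406945062008459
t 3.25 p [0.5528 0.1157 0.1242] F [ 0.7 -0.4 -0.7] toolx [-0.005  1.    -0.   ] z [ 0.003 -0.    -1.   ]
[0.552 0.062 0.124] -> [-0.054, -0.001, 0.0]
[0.552 0.047 0.127] -> [-0.068, -0.001, -0.003]
[0.552 0.032 0.13 ] -> [-0.084, -0.001, -0.006]
[0.552 0.015 0.133] -> [-0.101, -0.001, -0.009]
[ 0.552 -0.004  0.136] -> [-0.12, -0.001, -0.012]
[ 0.552 -0.018  0.136] -> [-0.134, -0.001, -0.012]
[ 0.552 -0.031  0.135] -> [-0.147, -0.001, -0.01]
[ 0.552 -0.045  0.131] -> [-0.16, -0.002, -0.006]
[ 0.552 -0.057  0.124] -> [-0.173, -0.002, -0.0]
[ 0.552 -0.069  0.116] -> [-0.185, -0.002, 0.008]
[ 0.552 -0.079  0.107] -> [-0.195, -0.002, 0.018]
[ 0.552 -0.088  0.095] -> [-0.203, -0.002, 0.029]
[ 0.552 -0.095  0.082] -> [-0.21, -0.002, 0.042]
[ 0.552 -0.099  0.068] -> [-0.215, -0.002, 0.056]
[ 0.552 -0.102  0.054] -> [-0.218, -0.002, 0.071]
```

View pics/s1.png

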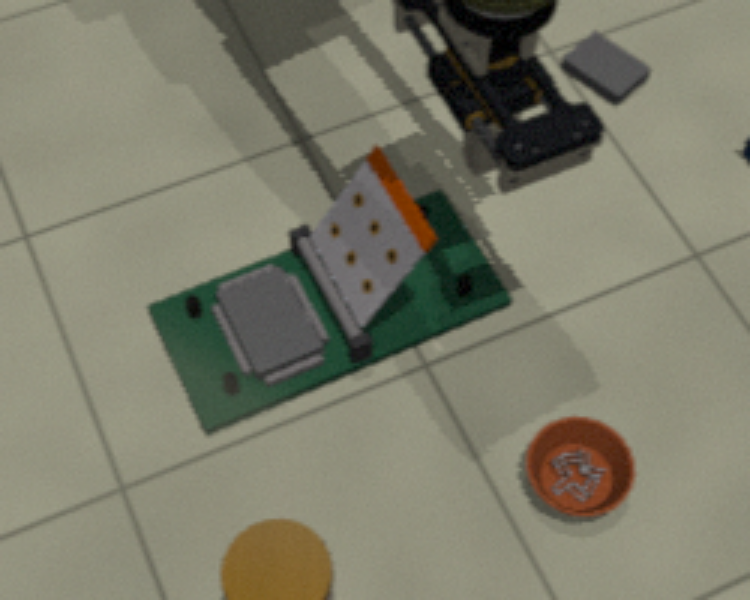

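The view shows the closed fingers at about (540,170), on the +y side of the orange edge at (400,200) and clear of it. The pad is in its nest. I'll start pushing.

Request:
{"api": "drive_tool", "payload": {
  "series": [
    {"claw": 255, "x": -0.02, "y": -0.001, "z": 0, "twist": 0},
    {"claw": 255, "x": -0.04, "y": -0.001, "z": 0, "twist": 0},
    {"claw": 255, "x": -0.054, "y": -0.001, "z": 0, "twist": 0},
    {"claw": 255, "x": -0.065, "y": -0.001, "z": -0.003, "twist": 0},
    {"claw": 255, "x": -0.077, "y": -0.001, "z": -0.005, "twist": 0},
    {"claw": 255, "x": -0.089, "y": -0.001, "z": -0.007, "twist": 0},
    {"claw": 255, "x": -0.101, "y": -0.001, "z": -0.009, "twist": 0},
    {"claw": 255, "x": -0.101, "y": -0.001, "z": -0.009, "twist": 0}
  ]
}}

```text
time: 4.3
eef_pos: [0.5472, 0.0125, 0.1249]
eef_rot: [-2.215, -2.222, 0.012]
ft_force: [0.1, -0.4, 0.3]
gripper_width: 0.0003
```

```bash
cat > p.py <<'E'
from h import *
import sys
s=-.0145;P=[];h=.0075
a=float(sys.argv[1])
if a<1.57: P.append([.552,-.004,.136])
for th in np.linspace(1.57,np.pi,11)[1:]:
    if th<a: continue
    rho=np.interp(th,[1.57,3.14],[.085,.095])
    P.append([.552, s+rho*np.cos(th)+.0025*np.sin(th)+h, .019+.032+rho*np.sin(th)-.0025*np.cos(th)])
rows(P)
im=ctrl.capture("scene");cv2.imwrite(f"pics/{sys.argv[2]}.png",cv2.resize(im[100:300,150:400],None,fx=3,fy=3))
for q in ("leaf_edge","jig","pad"): print(q,[(np.round(d["location"],3).tolist(),round(d["conf"],2)) for d in ctrl.place_of("scene",q)[:2]])
E
python3 p.py 1.4 s2
```

```text
t 4.3 p [0.5472 0.0125 0.1249] F [ 0.1 -0.4  0.3] toolx [-0.003  1.    -0.002] z [-0.008 -0.002 -1.   ]
[ 0.552 -0.004  0.136] -> [-0.017, 0.005, -0.011]
[ 0.552 -0.018  0.136] -> [-0.03, 0.005, -0.011]
[ 0.552 -0.031  0.135] -> [-0.044, 0.005, -0.01]
[ 0.552 -0.045  0.131] -> [-0.057, 0.005, -0.006]
[ 0.552 -0.057  0.124] -> [-0.07, 0.005, 0.001]
[ 0.552 -0.069  0.116] -> [-0.081, 0.005, 0.009]
[ 0.552 -0.079  0.107] -> [-0.092, 0.005, 0.019]
[ 0.552 -0.088  0.095] -> [-0.1, 0.005, 0.03]
[ 0.552 -0.095  0.082] -> [-0.107, 0.005, 0.043]
[ 0.552 -0.099  0.068] -> [-0.112, 0.005, 0.057]
[ 0.552 -0.102  0.054] -> [-0.114, 0.005, 0.072]
leaf_edge [([0.551, 0.004, 0.149], 0.59)]
jig [([0.553, -0.013, 0.0], 0.8)]
pad [([0.556, -0.068, 0.011], 0.82), ([0.626, -0.434, -0.001], 0.42)]
```

View pics/s2.png

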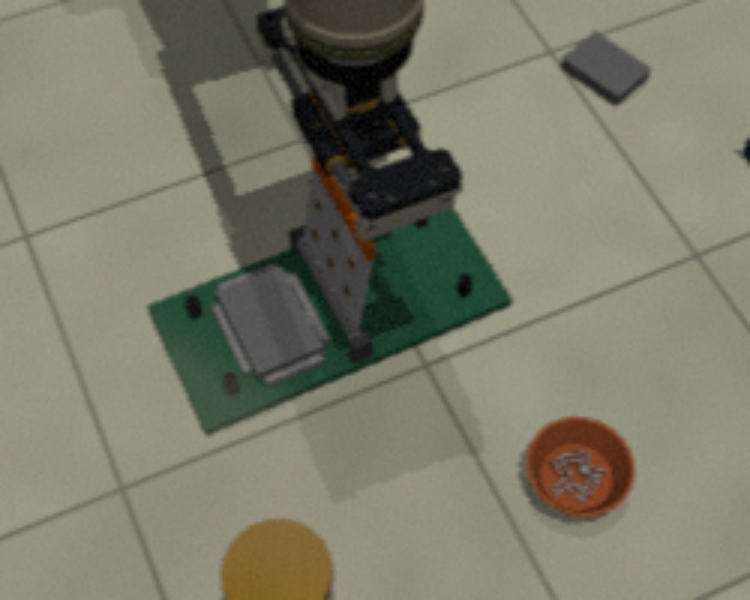

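The leaf is close to upright (edge at (0.551, 0.004, 0.149)) with the fingers behind it. The jig and pad haven't moved. Next I'll take it past upright.

Request:
{"api": "drive_tool", "payload": {
  "series": [
    {"claw": 255, "x": -0.01, "y": 0.005, "z": -0.008, "twist": 0},
    {"claw": 255, "x": -0.02, "y": 0.005, "z": -0.011, "twist": 0},
    {"claw": 255, "x": -0.03, "y": 0.005, "z": -0.011, "twist": 0},
    {"claw": 255, "x": -0.044, "y": 0.005, "z": -0.01, "twist": 0},
    {"claw": 255, "x": -0.057, "y": 0.005, "z": -0.006, "twist": 0},
    {"claw": 255, "x": -0.07, "y": 0.005, "z": 0.001, "twist": 0},
    {"claw": 255, "x": -0.07, "y": 0.005, "z": 0.001, "twist": 0}
  ]
}}

```text
time: 5.38
eef_pos: [0.5515, -0.0574, 0.1226]
eef_rot: [-2.214, -2.22, 0.014]
ft_force: [-1.0, 0.4, -0.7]
gripper_width: 0.0006
```

```bash
python3 p.py 2.2 s3
```

```text
t 5.375 p [ 0.5515 -0.0574  0.1226] F [-1.   0.4 -0.7] toolx [-0.003  1.    -0.002] z [-0.011 -0.002 -1.   ]
[ 0.552 -0.069  0.116] -> [-0.011, 0.001, 0.006]
[ 0.552 -0.079  0.107] -> [-0.022, 0.001, 0.016]
[ 0.552 -0.088  0.095] -> [-0.03, 0.001, 0.028]
[ 0.552 -0.095  0.082] -> [-0.037, 0.001, 0.041]
[ 0.552 -0.099  0.068] -> [-0.042, 0.001, 0.054]
[ 0.552 -0.102  0.054] -> [-0.044, 0.001, 0.069]
leaf_edge [([0.556, -0.069, 0.131], 0.8)]
jig [([0.554, -0.016, 0.0], 0.89)]
pad [([0.553, -0.069, 0.011], 0.63), ([0.554, -0.077, 0.132], 0.3)]
```

View pics/s3.png

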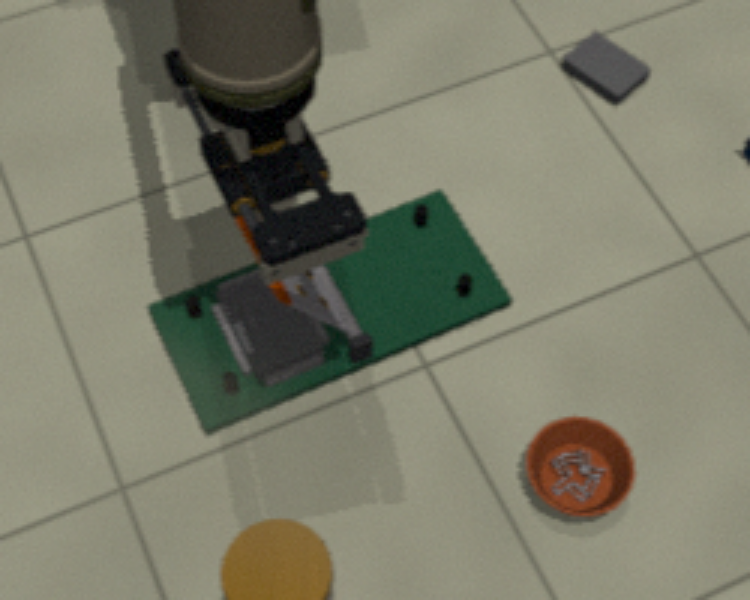

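The leaf is past upright at about 2.07 rad, with the orange edge over the pad side and the jig still in place. Now I'll ease it down.

Request:
{"api": "drive_tool", "payload": {
  "series": [
    {"claw": 255, "x": -0.011, "y": 0.001, "z": 0.006, "twist": 0},
    {"claw": 255, "x": -0.022, "y": 0.001, "z": 0.016, "twist": 0},
    {"claw": 255, "x": -0.03, "y": 0.001, "z": 0.028, "twist": 0},
    {"claw": 255, "x": -0.037, "y": 0.001, "z": 0.041, "twist": 0},
    {"claw": 255, "x": -0.042, "y": 0.001, "z": 0.054, "twist": 0},
    {"claw": 255, "x": -0.043, "y": 0.001, "z": 0.062, "twist": 0},
    {"claw": 255, "x": -0.043, "y": 0.001, "z": 0.068, "twist": 0},
    {"claw": 255, "x": -0.043, "y": 0.001, "z": 0.07, "twist": 0}
  ]
}}

```text
time: 6.58
eef_pos: [0.5525, -0.0988, 0.0533]
eef_rot: [-2.212, -2.222, 0.012]
ft_force: [0.4, -0.3, 0.1]
gripper_width: 0.0003
```

```bash
python3 p.py 3.1 s4
```

```text
t 6.575 p [ 0.5525 -0.0988  0.0533] F [ 0.4 -0.3  0.1] toolx [-0.005  1.    -0.002] z [-0.01  -0.002 -1.   ]
[ 0.552 -0.102  0.054] -> [-0.003, -0.001, -0.0]
leaf_edge [([0.556, -0.123, 0.059], 0.91)]
jig [([0.777, 0.097, -0.004], 0.62), ([0.554, -0.012, 0.001], 0.57)]
pad [([0.553, -0.07, 0.013], 0.43)]
```

View pics/s4.png

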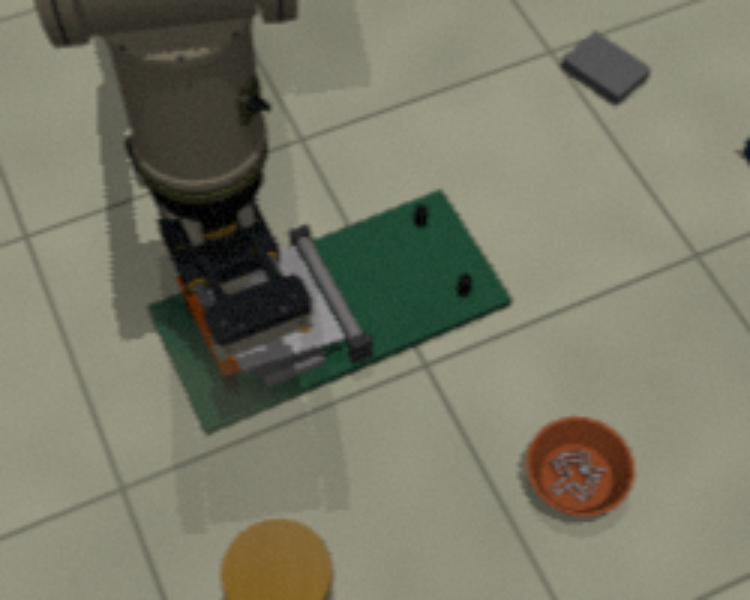

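The network puts the leaf edge at z≈0.059, and the picture shows a gap under the leaf at (290,365). It isn't flat yet, so I'll keep pressing in small steps and watch the force.

Request:
{"api": "drive_tool", "payload": {
  "series": [
    {"claw": 255, "x": -0.001, "y": 0, "z": 0.003, "twist": 0},
    {"claw": 255, "x": -0.001, "y": 0, "z": 0.006, "twist": 0},
    {"claw": 255, "x": -0.001, "y": 0, "z": 0.006, "twist": 0}
  ]
}}

```text
time: 7.15
eef_pos: [0.5528, -0.0999, 0.0477]
eef_rot: [-2.213, -2.223, 0.012]
ft_force: [-0.1, -0.5, 0.0]
gripper_width: 0.0004
```

```bash
python3 p.py 3.1 s5; python3 -c "
from h import *
print(ctrl.place_of('scene','spine')[:1])
im=ctrl.capture('wrist');cv2.imwrite('pics/w5.png',im)"
```

```text
t 7.15 p [ 0.5528 -0.0999  0.0477] F [-0.1 -0.5  0. ] toolx [-0.005  1.    -0.002] z [-0.009 -0.002 -1.   ]
[ 0.552 -0.102  0.054] -> [-0.002, -0.001, -0.006]
leaf_edge [([0.555, -0.126, 0.052], 0.88)]
jig [([0.553, -0.011, 0.002], 0.95), ([0.555, -0.012, 0.032], 0.58)]
pad [([0.556, -0.073, 0.008], 0.57)]
[{'location': [0.5511, -0.0166, 0.0306], 'conf': 0.94}]
```

View pics/s5.png

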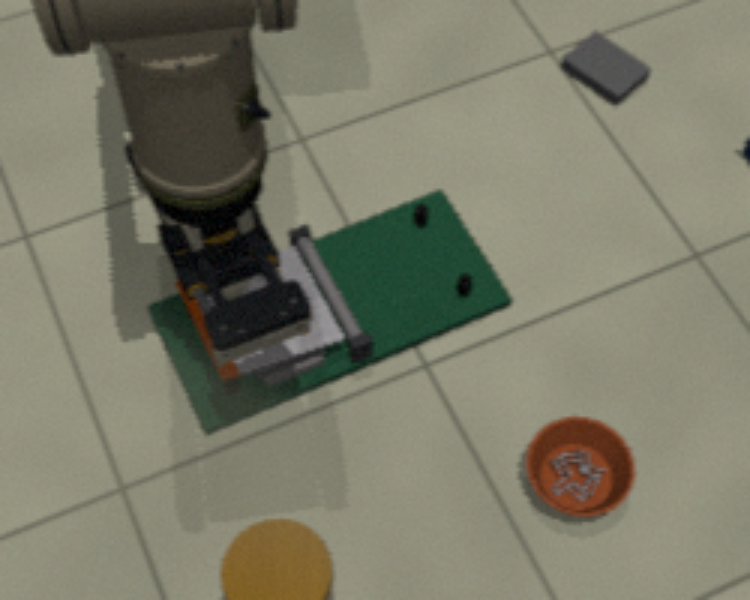

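View pics/w5.png

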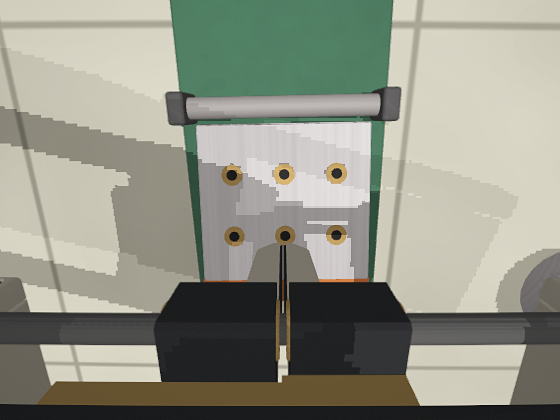

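Lowering 6 mm dropped the leaf edge by about 7 mm, so contact is good and there's no stop force yet. That means the closed tips sit less far ahead of the TCP than I assumed. I'll keep going down.

Request:
{"api": "drive_tool", "payload": {
  "series": [
    {"claw": 255, "x": 0, "y": 0, "z": 0.004, "twist": 0},
    {"claw": 255, "x": 0, "y": 0, "z": 0.008, "twist": 0},
    {"claw": 255, "x": 0, "y": 0, "z": 0.01, "twist": 0},
    {"claw": 255, "x": 0, "y": 0, "z": 0.01, "twist": 0}
  ]
}}

```text
time: 7.95
eef_pos: [0.5525, -0.0998, 0.0376]
eef_rot: [-2.212, -2.223, 0.012]
ft_force: [0.0, 0.9, 0.1]
gripper_width: 0.0007
```

```bash
python3 p.py 3.1 s6
```

```text
t 7.95 p [ 0.5525 -0.0998  0.0376] F [0.  0.9 0.1] toolx [-0.005  1.    -0.001] z [-0.009 -0.001 -1.   ]
[ 0.552 -0.102  0.054] -> [-0.002, -0.001, -0.016]
leaf_edge [([0.554, -0.125, 0.036], 0.81)]
jig [([0.553, -0.014, 0.001], 0.95)]
pad []
```

View pics/s6.png

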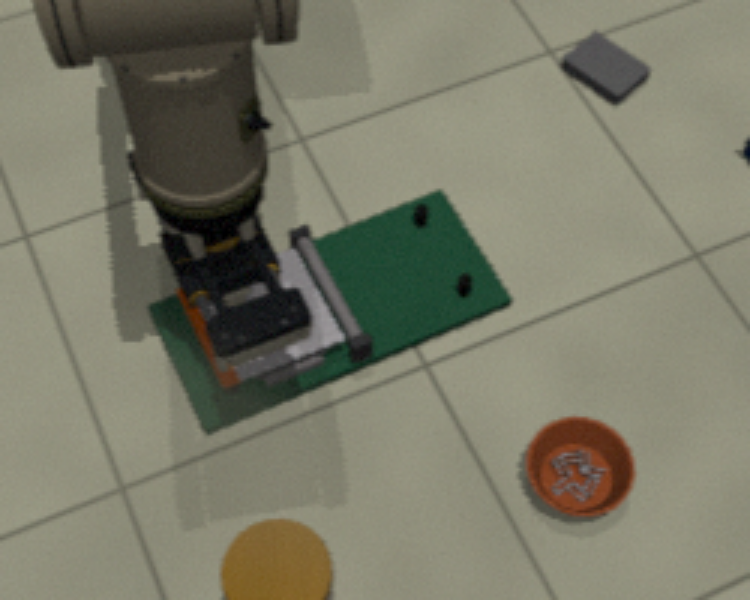

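Request:
{"api": "drive_tool", "payload": {
  "series": [
    {"claw": 255, "x": 0, "y": 0, "z": 0.002, "twist": 0},
    {"claw": 255, "x": 0, "y": 0, "z": 0.004, "twist": 0},
    {"claw": 255, "x": 0, "y": 0, "z": 0.005, "twist": 0},
    {"claw": 255, "x": 0, "y": 0, "z": 0.005, "twist": 0}
  ]
}}

```text
time: 8.65
eef_pos: [0.5528, -0.1, 0.0333]
eef_rot: [-2.213, -2.223, 0.012]
ft_force: [-0.7, -0.8, 5.0]
gripper_width: 0.0006
```

```bash
python3 p.py 3.1 s7; python3 -c "
from h import *
print([np.round(ctrl.get_state()[k],2) for k in ('ft_force','ft_torque','effort','eef_pos')])"
```

```text
t 8.65 p [ 0.5528 -0.1     0.0333] F [-0.7 -0.8  5. ] toolx [-0.005  1.    -0.002] z [-0.009 -0.002 -1.   ]
[ 0.552 -0.102  0.054] -> [-0.002, -0.001, -0.02]
leaf_edge [([0.554, -0.127, 0.036], 0.87), ([0.554, -0.074, 0.01], 0.39)]
jig [([0.554, -0.016, 0.0], 0.57)]
pad [([0.423, 0.328, 0.001], 0.64), ([0.462, -0.368, -0.002], 0.51)]
[array([-1.36,  0.26,  5.31]), array([-0.04,  0.22,  0.  ]), array([  0.26, -51.53, -42.04,   0.25,  -0.51,  -0.  ]), array([ 0.55, -0.1 ,  0.03])]
```

View pics/s7.png

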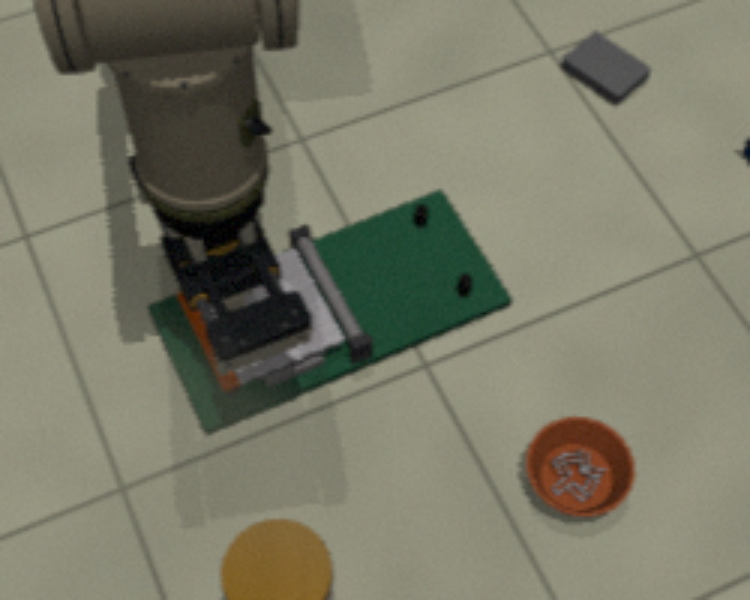

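There's now 5 N upward. I'll press a little more to check that it's the stop.

Request:
{"api": "drive_tool", "payload": {
  "series": [
    {"claw": 255, "x": 0, "y": 0, "z": 0.002, "twist": 0},
    {"claw": 255, "x": 0, "y": 0, "z": 0.003, "twist": 0},
    {"claw": 255, "x": 0, "y": 0, "z": 0.003, "twist": 0}
  ]
}}

```text
time: 9.22
eef_pos: [0.553, -0.1, 0.0329]
eef_rot: [-2.213, -2.223, 0.012]
ft_force: [-13.2, 2.1, 26.3]
gripper_width: 0.0007
```

That's a firm stop: 26 N with 0.4 mm of travel. Now I'll lift clear.

Request:
{"api": "drive_tool", "payload": {
  "series": [
    {"claw": 255, "x": 0, "y": 0, "z": -0.01, "twist": 0},
    {"claw": 255, "x": 0, "y": 0, "z": -0.04, "twist": 0},
    {"claw": 255, "x": 0, "y": 0, "z": -0.08, "twist": 0},
    {"claw": 255, "x": 0, "y": 0, "z": -0.13, "twist": 0},
    {"claw": 255, "x": 0, "y": 0, "z": -0.18, "twist": 0},
    {"claw": 255, "x": 0, "y": -0.05, "z": -0.2, "twist": 0},
    {"claw": 255, "x": 0, "y": -0.1, "z": -0.2, "twist": 0},
    {"claw": 255, "x": 0, "y": -0.13, "z": -0.2, "twist": 0}
  ]
}}

```text
time: 10.22
eef_pos: [0.4232, -0.1001, 0.2342]
eef_rot: [-2.213, -2.224, 0.011]
ft_force: [-0.4, 0.0, 1.0]
gripper_width: 0.0001
```

```bash
python3 p.py 3.1 s8; python3 - <<'E'
from h import *
im=ctrl.capture("top");cv2.imwrite("pics/t8.png",im)
for q in ("jig","spine","leaf_edge","tin","dish","gauge"): print(q,[(np.round(d["location"],3).tolist(),round(d["conf"],2)) for d in ctrl.place_of("top",q)[:1]])
E
```

```text
t 10.225 p [ 0.4232 -0.1001  0.2342] F [-0.4  0.   1. ] toolx [-0.005  1.    -0.002] z [-0.008 -0.002 -1.   ]
[ 0.552 -0.102  0.054] -> [-0.002, 0.13, 0.18]
leaf_edge [([0.554, -0.127, 0.036], 0.75)]
jig [([0.551, -0.014, -0.002], 0.96)]
pad []
jig [([0.55, -0.015, 0.001], 0.96)]
spine [([0.551, -0.012, 0.031], 0.56)]
leaf_edge [([0.558, -0.132, 0.03], 0.94)]
tin [([0.778, -0.151, 0.002], 0.76)]
dish [([0.779, 0.096, -0.0], 0.92)]
gauge [([0.459, -0.372, -0.003], 0.76)]
```

View pics/s8.png

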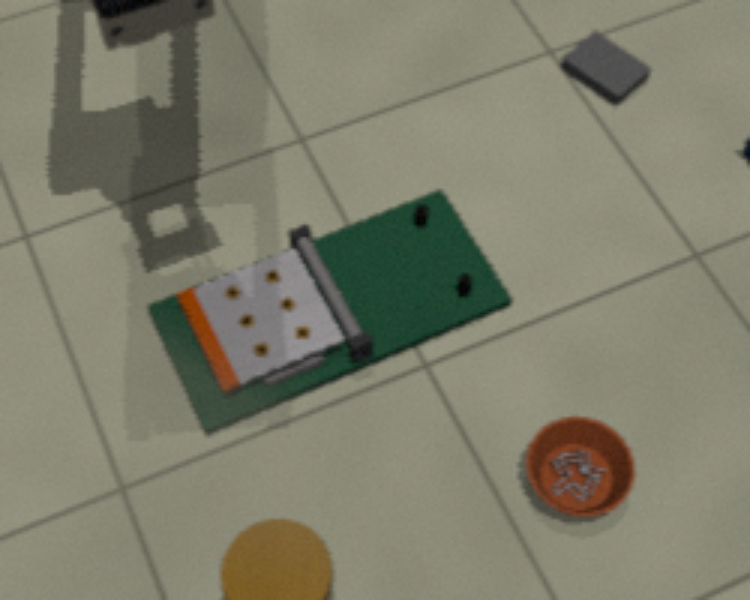

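View pics/t8.png

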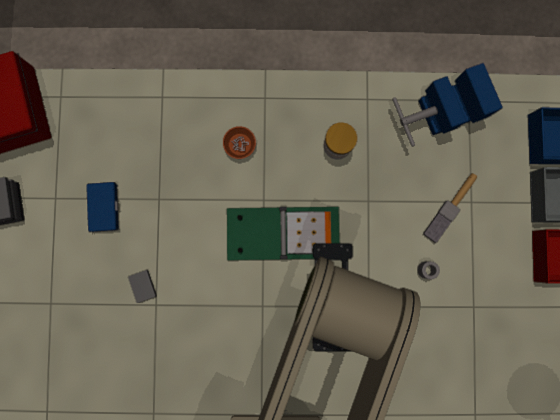

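The leaf lies flat over the pad, with its orange edge at (208,340) in the scene crop and z about 0.03–0.036. The jig and bystanders are where they started, and the arm is clear.

```bash
python3 -c "
from station import ctrl
print(ctrl.close_job())"
```

```text
the job is handed in; nothing more can be done
None
```

The leaf is flat on the pad side and the job is handed in at about 10.5 s of the 40 s allowed; the interface gives no verdict. I pushed the leaf from about 0.93 rad over the spine with closed fingertips. I paused at about 2.07 rad, eased it down and pressed it, then lifted the arm clear.

**Checks that agreed:**
- **Stop:** the last press met a firm stop, 26 N with only 0.4 mm of travel.
- **Leaf edge:** after the arm was clear, the two cameras put the edge at z = 0.030 and 0.036 m. Flat is 0.032 m, so both are within the networks' 4 mm error.
- **Jig and bystanders:** the jig, tin, dish and gauge measured within about 4 mm of where they started. The case, offcut and brush look unmoved in the last top picture, but I did not measure them again.

**Checks that disagreed or could not be made:**
- **Fingertip reach:** the closed fingertips touched the leaf at about TCP height, not 19 mm ahead as stated. I had to press about 20 mm lower than planned, in small steps.
- **Pad:** it is now mostly hidden under the leaf. The last measurements, taken on the way down, had it in its nest.
- **Turning speed:** I did not measure it. The commanded tip speed was about 0.1 m/s, which keeps the leaf well under 5 rad/s.

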